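# Set the preload of a sprung presser arm

## Task

Set the presser arm of the polishing bench: first press straight down on the blade's red mid-span rib with 12 N, hold half a second, and see how far it gives as it stands; then slide the blue weight out along the arm until 12 N on the rib, held half a second, bends the blade down 8 mm at the rib (tip in the green band). Press gently, never harder than 16 N, let the blade come back up at the end with the weight left out where it is, and leave the things round about alone.

Things in the scene. Friction and masses are not known exactly. Their poses are not given: they have to be found in the camera images.
- presser: Sprung presser arm on a fixed grey base plate 12 mm thick. Origin on the bench below the arm's pivot; plate -200 to +130 mm in x, +-65 mm in y. x runs from the pivot along the blade to its free end, y left, z up. Dark pivot cheeks (26 mm along x, 54 over both, 104 high). Behind the pivot (-x) the arm carries the blue weight and, 165 mm back, a closed brass pot (38 mm across, top 109 high).
- blade: Steel cantilever blade of the arm, 120 mm from pivot to free end, 24 x 3 mm; origin at the pivot, 83.5 mm above the bench, x to the free end. Stays level until the force on the rib exceeds the preload, then the rib sinks 1 mm per 0.6 N more (near 0.7 N when deeper than 8 mm: finger rubs). Preload with the weight fully in: 0 to 4.5 N, from the unseen ballast in the pot; found only by pressing.
- blade_rib (a point): Top of the red half-round rib across the blade at mid-span, 60 mm from the pivot; at rest 90 mm above the bench. The place to press: straight down with closed fingers pointing down, centred over it within about 10 mm.
- blade_tip (a point): Middle of the blade's free black end, 120 mm from the pivot, at rest 83.5 mm above the bench. It drops twice as far as the rib.
- gauge_band (a point): Centre of the green band, 67.5 mm above the bench, on the upright white gauge plate (34 mm long, top 94 mm high) left of the blade's free end: the tip's height when the rib is 8 mm down. Black lines every 8 mm, the uppermost the tip's rest height.
- weight (a joint): Travel of the blue weight along the arm in m: 0 = fully in, nearest the pivot (its middle 40 mm behind the pivot), to 0.08 = out by the pot; grows along the presser's -x. Stays where left (about 4 N to slide it). Each 10 mm out adds about 1.1 N to the preload at the rib. Starts within 4 mm of fully in.
- weight_top (a point): Middle of the top of the blue sliding weight, a 0.66 kg steel block 40 mm along the arm, 40 mm across, 48 mm tall, from 59.5 to 107.5 mm above the bench. Grip it from above across the arm (by its two side faces, 40 mm apart) and slide it level; the arm below rests on a stop.
- quill1: Polishing quill, dark: loose upright rod 18 mm thick, 155 mm tall, on a six-sided grey foot 66 mm across. Origin under its foot. Leave alone.
- quill2: Polishing quill, bright steel: loose upright rod 18 mm thick, 155 mm tall, on a six-sided grey foot 66 mm across. Origin under its foot. Leave alone.
- quill3: Polishing quill, aluminium: loose upright rod 18 mm thick, 155 mm tall, on a six-sided grey foot 66 mm across. Origin under its foot. Leave alone.
- quill4: Polishing quill, dark: loose upright rod 18 mm thick, 155 mm tall, on a six-sided grey foot 66 mm across. Origin under its foot. Leave alone.
- jar: White plastic jar 56 mm across, 75 mm tall, loose. Origin under it. Leave alone.
- dop: Small brass dop 16 mm across, 30 mm tall, standing loose on the presser's base plate right of the blade. Origin under it. Leave alone.

How it is judged (in metres and radians):
On the way, in this order (a step that is already met when the one before it is completed fails the run):
1. The rib is pressed by the fingers with 12 N (10.8 to 13.2), fingers centred within 13 mm of it, for 0.3 s, before the weight is moved (still under 9 mm) (contact force between the fingers and blade between 10.8 and 13.2 N and horizontal distance between the grasp point and blade_rib below 0.013 m and value of joint weight below 0.009 m), for 0.3 s.
2. The rib is pressed by the fingers with 12 N (10.8 to 13.2), fingers centred within 13 mm of it, and stands 8 mm (6.8 to 9.2) below its rest height, for 0.3 s (contact force between the fingers and blade between 10.8 and 13.2 N and horizontal distance between the grasp point and blade_rib below 0.013 m and z of blade_rib in the frame of presser between 0.0808 and 0.0832 m), for 0.3 s.
At the end, for the whole second after the job is handed in: The blade is back up (rib within 1.5 mm of its rest height) and still, the weight stays slid out (more than 9 mm) and at rest, and no loose thing has moved more than 30 mm or tipped more than 0.5 rad (z of blade_rib in the frame of presser above 0.0885 m and value of joint weight above 0.009 m and linear speed of blade below 0.02 m/s and velocity of joint weight below 0.005 m/s and not (distance of any of quill1, quill2, quill3, quill4, jar, dop from where it was at the start of the episode above 0.03 m or angle between any of quill1, quill2, quill3, quill4, jar, dop's own z axis and vertical above 0.5 rad)); the robot touches nothing.
It fails at once if The blade is loaded with more than 19 N (contact force between blade and anything else above 19 N).
It fails at once if A loose thing round about is pushed more than 30 mm or tipped more than 0.5 rad (distance of any of quill1, quill2, quill3, quill4, jar, dop from where it was at the start of the episode above 0.03 m or angle between any of quill1, quill2, quill3, quill4, jar, dop's own z axis and vertical above 0.5 rad).
It also fails if it takes over 72 s, if anything falls off the work surface, if the arm or the gripper's body presses on something with over 40 N, if the wrist force passes 120 N, or if a joint passes its speed limit or range.

## Robot

A 6-joint arm with a two-finger parallel gripper is mounted at the origin on the work surface. World frame = base frame: x ahead of the robot, y to its left, z up, the work surface at z = 0. Lengths are in mm, angles in rad, forces in N, time in s.
With the tool pointing down it reaches from about 350 to 875 mm from the base axis. Payload 4.2 kg.
Tool frame: the origin (TCP) lies between the finger pads; the fingertips stand 25 mm ahead of it and the grasp point (between the pads) lies 6 mm ahead of it; z points along the fingers, y is the line along which they close (so a half turn about z gives the same grasp; the last joint's range is limited). The gripper opens to 85 mm and grips with 20 to 120 N. Pads are 22 mm wide; open, the fingers measure 114 mm over their backs; the gripper's body (76 mm by 85 mm) begins 54 mm behind the grasp point. The pads swing forward as they close: fully open they stand 13 mm farther back than shut.
Start: joints at [-0.922, 0.385, 0.008, 0, -1.194, -0.259], TCP at [237.516, -578.088, 256.312] pointing down, gripper open.
Joint ranges: [-3.14, 3.14], [-1.21, 2.06], [-1.07, 1.41], [-3.16, 2.05], [-2.99, -0.16], [-3.1, 3.1]. Speed limits (rad/s): [2.79, 2.79, 3.14, 3.14, 3.14, 3.14].

## Interface

Orientations are given as a unit quaternion [x, y, z, w].
In Python, from bench import arm gives the robot as it stands.
- The arm moves only by the shell command python3 -m pendant 'ROWS'. ROWS is JSON, a list of rows, each a list of 7 numbers: the shift along the tool's x, y, z in m, then the turn, a rotation vector about the tool's x, y, z in degrees, then the finger opening in m, from 0 to 0.0854. In form: [[x, y, z, wx, wy, wz, fingers], ...]. A call has 1 to 12 rows; each row shifts and turns the commanded pose from where the row before left it, along the tool's axes as they then stand; what a row does not reach is not made up. A row lasts 1/10 s, in which the tool goes at most 50 mm and 8.59 degrees, less where a joint would pass 70% of its speed; a pose out of reach is approached as far as the arm can. A call is refused whole if a number of a shift passes 0.05 or a number of a turn 8.59, either way. A call with a gripper value outside its range is refused whole. The fingers move at their own pace and stop on an object; the grip force is fixed at half the most. Time passes only in rows, so rows that do not move let the fingers close. It gives the time, the measured TCP pose, the force, the opening and the grip force at its end, in the units of the state.
- arm.read_state(): the state, without advancing time (a new reading comes with each control period).
- arm.get_image(name): name is "side" or "top" or "wrist"; returns a dict with "image" (480x640x3 uint8, red, green, blue), "fx", "fy", "cx", "cy" (pixels), "xyz" and "rotation" of the camera in the world. Camera axes: x right, y down, z forward; pixel columns grow to the right and rows downward; lengths in mm; the calibration is good to about 2 mm. A picture is of the moment at which its call begins. There is no depth.
- arm.job_done(): hands the job in; it is judged then, once.
The state is a dict: "clock": time; "joints": joint angles; "joint_vel": joint speeds; "joint_efforts": joint torques, N m; "position": TCP position; "ee_rot": TCP orientation; "contact_force": force on the tool from outside, world axes, zero at the start; "wrist_torque": the same for the moment, N m; "gripper_width": finger opening in mm; "grasp_force": force on a finger pad.
Only numpy, scipy, OpenCV 4.12 (cv2) and the standard library are available. Lean on these libraries where they do the work, as an engineer would, in place of code of your own. Each camera call takes 0.05 s, during which the arm holds its last target. There are 200 camera calls.

## Working session

There is one attempt and no reset: what is moved stays moved. The work goes in short steps, Python scripts to look and compute and a shell command to move; the robot and the scene stay as the last step left them, time stands still between calls to the robot, and variables do not carry over. Pictures are saved under pics/ and viewed, at most 10 in all, crops included, and the job is handed in when it is done.

```bash
mkdir -p pics; python3 - <<'E'
from bench import arm
import cv2,numpy as np
s=arm.read_state();print(s)
for n in("side","top"):
    d=arm.get_image(n);cv2.imwrite(f"pics/{n}0.png",d["image"][:,:,::-1]);np.savez(f"{n}0.npz",**d)
    print(n,d["fx"],d["fy"],d["cx"],d["cy"],d["xyz"],np.round(d["rotation"],3).tolist())
E
```

```text
{'clock': 0.0, 'joints': array([-9.22416607e-01,  3.85591303e-01,  6.65263195e-03, -5.07379897e-04,
       -1.19397445e+00, -2.58584948e-01]), 'joint_vel': array([-0.00098187, -0.00077099, -0.00020554,  0.00012055,  0.00116592,
        0.00074989]), 'joint_efforts': array([-2.02371571e-04, -3.92289913e+01,  1.88395053e+01,  4.18606773e+00,
       -4.77961570e-03, -1.21648961e-05]), 'position': array([ 237.32316514, -577.63765569,  255.2097783 ]), 'ee_rot': array([-1.93573923e-01,  9.81085093e-01,  1.05471915e-03, -2.51721360e-04]), 'contact_force': array([-0.12704835, -0.21858244, -0.24227707]), 'wrist_torque': array([ 0.02376655, -0.02275184, -0.01151866]), 'grasp_force': 0.0, 'gripper_width': 85.2424908459787}
side 547.9127728490846 547.9127728490846 321.9085790746429 235.208359556602 [168.93739468 926.31276662 751.49407352] [-0.173, 0.859, -0.471, 0.097]
top 572.0175953829652 572.0175953829652 324.703446401655 233.5629805677794 [ 417.60314423   -1.86912563 1483.1895743 ] [-0.702, 0.711, -0.029, 0.033]
```

View pics/top0.png

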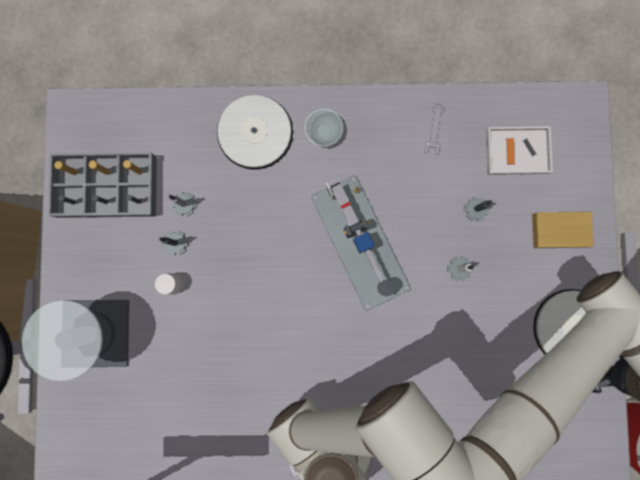

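View pics/side0.png

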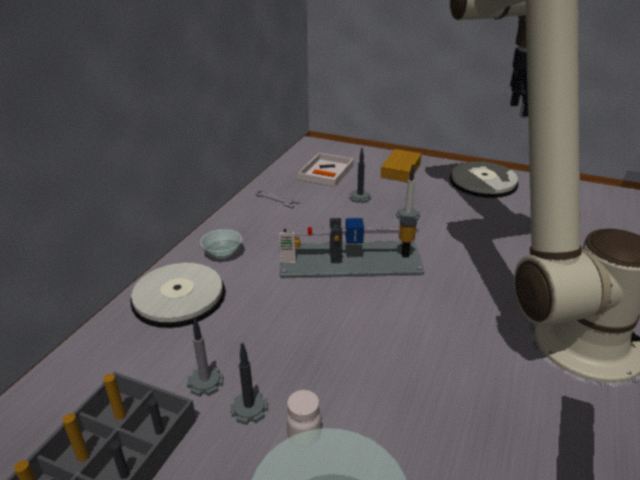

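Top view: plate with corners near (313,197), (357,177), (410,289), (366,309), the red rib at (345,205), the blue weight at (364,242) and the pot at (389,287). In the side view the rib is at (310,231), the weight at (355,230). Next I measure these.

```bash
cat > h.py <<'E'
import cv2,numpy as np
from scipy.spatial.transform import Rotation as R
def ray(d,p):
    v=np.array([(p[0]-d["cx"])/d["fx"],(p[1]-d["cy"])/d["fy"],1.]);r=R.from_quat(d["rotation"]).as_matrix()@v
    return np.array(d["xyz"]),r/np.linalg.norm(r)
def onz(d,p,z):
    o,r=ray(d,p);return o+r*(z-o[2])/r[2]
def tri(a,p,b,q):
    o1,r1=ray(a,p);o2,r2=ray(b,q);k=np.linalg.lstsq(np.c_[r1,-r2],o2-o1,rcond=None)[0]
    x,y=o1+k[0]*r1,o2+k[1]*r2;return (x+y)/2,np.linalg.norm(x-y)
def proj(d,P):
    v=R.from_quat(d["rotation"]).as_matrix().T@(np.array(P)-d["xyz"]);return np.array([d["cx"]+d["fx"]*v[0]/v[2],d["cy"]+d["fy"]*v[1]/v[2]])
def blob(d,hue,win=None,smin=130,vmin=50):
    h=cv2.cvtColor(d["image"],cv2.COLOR_RGB2HSV).astype(int);m=(abs((h[...,0]-hue+90)%180-90)<10)&(h[...,1]>smin)&(h[...,2]>vmin)
    if win: w=np.zeros_like(m);w[win[1]:win[3],win[0]:win[2]]=1;m&=w
    v,u=np.nonzero(m);return m,u,v
E
python3 - <<'E'
from h import *
T=dict(np.load("top0.npz"));S=dict(np.load("side0.npz"))
c={}
for n,hue in(("red",0),("blue",112)):
    for k,d,w in(("T",T,(310,170,412,312)),("S",S,(275,200,430,280))):
        m,u,v=blob(d,hue,w);c[n+k]=(u.mean(),v.mean());print(n,k,c[n+k],len(u),u.min(),u.max(),v.min(),v.max())
    print(n,tri(T,c[n+"T"],S,c[n+"S"]))
print("rib z88",onz(T,c["redT"],88))
# plate edges by brightness mask in top view
im=T["image"].astype(int);m=(im[...,1]-im[...,2]>-6)&(abs(im[...,1]-im[...,0])<60)&(im[...,1]>im[...,0]+4)
w=np.zeros_like(m);w[170:315,305:415]=1;m=(m&w).astype(np.uint8)
m=cv2.morphologyEx(m,cv2.MORPH_CLOSE,np.ones((7,7)))
cs=max(cv2.findContours(m,0,2)[0],key=cv2.contourArea)
h=cv2.convexHull(cs).reshape(-1,2)
P=np.array([onz(T,p,12)[:2] for p in h],np.float32);r=cv2.minAreaRect(P);print(r);b=cv2.boxPoints(r);print(b)
ctr=np.array(r[0])
rib=onz(T,c["redT"],88)[:2];e=b[1]-b[0];f=b[2]-b[1];e=e if np.linalg.norm(e)>np.linalg.norm(f) else f
e/=np.linalg.norm(e);e*=np.sign(e@(rib-ctr));print("yaw",np.degrees(np.arctan2(e[1],e[0])),"pivot",ctr+35*e,"rib from plate",ctr+95*e,"rib",rib)
big=cv2.resize(T["image"][165:320,295:425],None,fx=3.8,fy=3.8,interpolation=cv2.INTER_CUBIC)
big2=cv2.resize(S["image"][190:290,260:440],None,fx=3.5,fy=3.5,interpolation=cv2.INTER_CUBIC)
H=np.zeros((600,494+0,3),np.uint8);cv2.imwrite("pics/c1.png",big[:,:,::-1])
cv2.imwrite("pics/c2.png",big2[:,:,::-1])
for n,p in dict(q1=(478,210),q2=(460,268),q3=(183,203),q4=(177,242),jar=(166,284)).items():print(n,onz(T,p,8)[:2])
E
```

```text
red T (np.float64(345.42105263157896), np.float64(204.8421052631579)) 19 342 349 203 207
red S (np.float64(309.44827586206895), np.float64(230.3793103448276)) 29 308 311 227 234
red (array([612.32559608, -45.55381857,  85.0610873 ]), np.float64(2.216234140893228))
blue T (np.float64(363.6025641025641), np.float64(242.0897435897436)) 234 354 373 233 251
blue S (np.float64(354.22911051212935), np.float64(229.97843665768195)) 371 346 363 218 242
blue (array([519.36840782, -89.0205867 ,  83.42989149]), np.float64(1.0934293060801439))
rib z88 [610.86853008 -45.83932937  88.        ]
((526.315673828125, -84.02690887451172), (330.6237487792969, 127.60897827148438), 24.974626541137695)
[[ 349.52197   -95.98593 ]
 [ 403.40063  -211.66281 ]
 [ 703.1094    -72.06789 ]
 [ 649.2307     43.608994]]
yaw 24.974625 pivot [558.04299545 -69.24931908] rib from plate [612.43269348 -43.91630554] rib [610.86853008 -45.83932937]
q1 [ 604.10604554 -391.93332463]
q2 [ 454.48621273 -340.44307028]
q3 [632.15014903 374.63229804]
q4 [530.44391451 389.17628767]
jar [422.39397421 416.3481163 ]
```

View pics/c1.png

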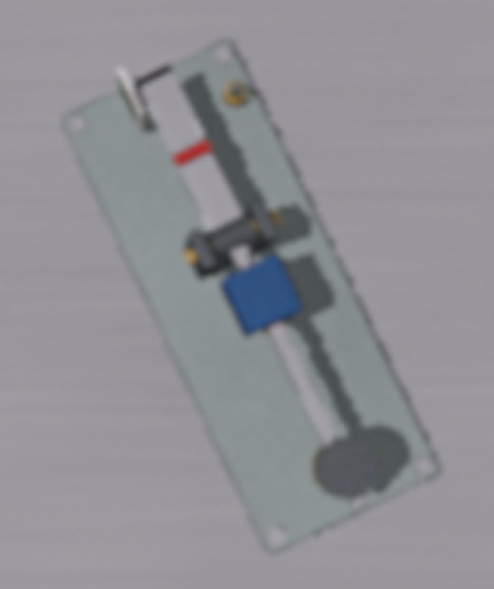

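The crop shows the arm axis running from the gauge at upper left to the pot at lower right. The weight sits close to the cheeks, and the dop is right of the blade at (235,95) in the crop. Presser yaw is about 25° and the rib is at about (611.5, -45). I go above the rib with the fingers closed, after turning -2.7° about tool z.

```bash
python3 -m pendant '[[0,0,0,0,0,-2.7,0],[-0.04,0.023,0,0,0,0,0],[-0.04,0.023,0,0,0,0,0],[-0.04,0.023,0,0,0,0,0],[-0.04,0.023,0,0,0,0,0],[-0.04,0.023,0,0,0,0,0],[-0.04,0.023,0,0,0,0,0],[-0.04,0.023,0,0,0,0,0],[-0.04,0.023,0,0,0,0,0],[-0.04,0.023,0,0,0,0,0],[-0.04,0.023,0,0,0,0,0],[-0.04,0.023,0,0,0,0,0]]'
python3 -m pendant '[[-0.04,0.023,0,0,0,0,0],[-0.04,0.023,0,0,0,0,0],[-0.04,0.023,0,0,0,0,0],[0,0,0,0,0,0,0],[0,0,0,0,0,0,0],[0,0,0,0,0,0,0]]'
cat >> h.py <<'E'
def st(rib=(611.5,-45.3)):
    from bench import arm
    s=arm.read_state();M=R.from_quat(s["ee_rot"]).as_matrix()
    print("t",s["clock"],"pos",s["position"].round(1),"x yaw",np.degrees(np.arctan2(M[1,0],M[0,0])).round(2),"z",M[:,2].round(3),"F",s["contact_force"].round(2),"w",s["gripper_width"])
    d=np.r_[rib,s["position"][2]]-s["position"];print("to rib, tool axes",(M.T@d).round(1));return s
E
python3 -c "from h import *;st()"
```

```text
clock: 1.3
position: [529.7, -160.8, 256.1]
ee_rot: [-0.217, 0.976, 0.0, -0.0]
contact_force: [0.1, -1.0, 0.7]
gripper_width: 0.1
grasp_force: 0.0
clock: 1.9
position: [608.1, -49.8, 255.9]
ee_rot: [-0.216, 0.976, 0.0, -0.001]
contact_force: [-0.5, -0.3, 0.3]
gripper_width: -0.2
grasp_force: 0.0
t 1.9 pos [608.1 -49.8 255.9] x yaw -154.99 z [-0.001 -0.    -1.   ] F [-0.53 -0.29  0.35] w -0.21663005172548291
to rib, tool axes [-5.   2.6 -0. ]
```

```bash
python3 -m pendant '[[-0.005,0.0025,0.03,0,0,0,0],[0,0,0.04,0,0,0,0],[0,0,0.04,0,0,0,0],[0,0,0,0,0,0,0],[0,0,0,0,0,0,0],[0,0,0,0,0,0,0]]' >/dev/null
python3 - <<'E'
from h import *
from bench import arm
st()
W=arm.get_image("wrist");S=arm.get_image("side")
cv2.imwrite("pics/w1.png",W["image"][:,:,::-1])
cv2.imwrite("pics/s1.png",cv2.resize(S["image"][170:290,260:440],None,fx=4,fy=4,interpolation=cv2.INTER_CUBIC)[:,:,::-1])
T=dict(np.load("top0.npz"))
m,u,v=blob(W,0)
if len(u): print("wrist red",u.mean(),v.mean(),len(u),u.min(),u.max(),v.min(),v.max(),onz(W,(u.mean(),v.mean()),88))
m,u,v=blob(W,112)
if len(u): print("wrist blue",u.mean(),v.mean(),len(u),u.min(),u.max(),v.min(),v.max())
m,u,v=blob(S,0,(275,200,430,280));print("side red",u.mean(),v.mean(),onz(S,(u.mean(),v.mean()),88))
m,u,v=blob(T,112,(310,170,412,312));print("weight top",onz(T,(u.mean(),v.mean()),105))
E
```

```text
t 2.5 pos [613.7 -45.5 149.2] x yaw -154.98 z [ 0.005  0.    -1.   ] F [ 0.7   0.35 -0.05] w 0.1738856344157847
to rib, tool axes [ 1.9  1.1 -0. ]
wrist red 319.7086092715232 276.0092715231788 755 298 342 268 284 [610.22664064 -44.24040919  88.        ]
wrist blue 322.2336822074215 60.34700285442436 10510 273 372 7 117
side red 309.45454545454544 230.87878787878788 [610.59437742 -39.11371957  88.        ]
weight top [517.28488417 -87.83549144 105.        ]
```

View pics/w1.png

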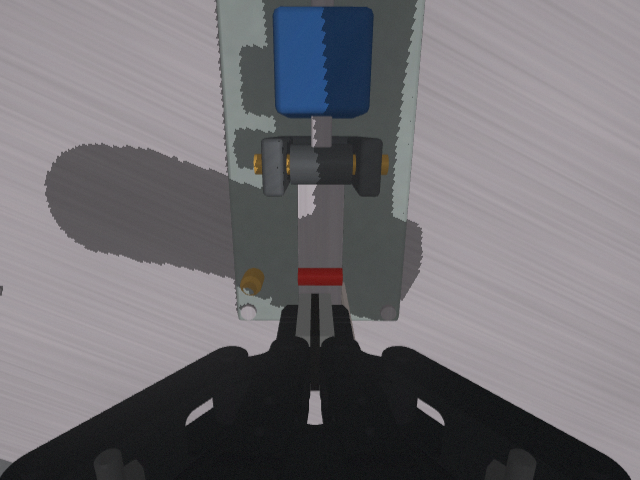

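View pics/s1.png

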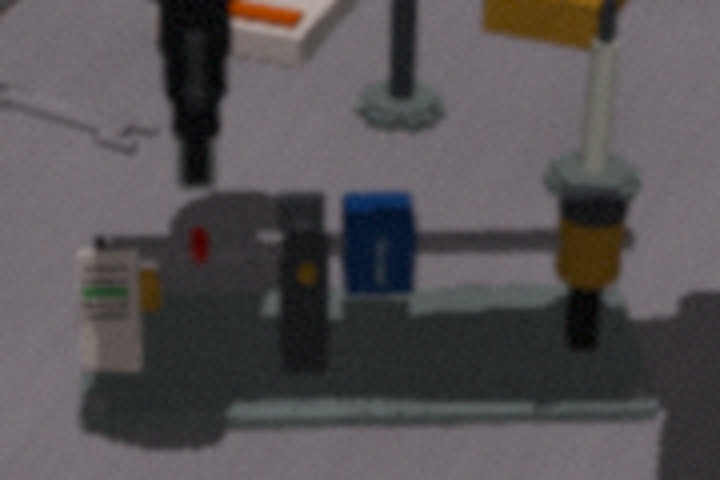

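Wrist view: the rib is level at (320,276) and the arm runs straight up the picture, so the yaw is right. The side view shows the fingertips about 30 mm above the rib. I centre and go lower.

```bash
python3 -m pendant '[[0,0,0.015,0,0,0,0],[0,0,0.01,0,0,0,0],[0,0,0,0,0,0,0],[0,0,0,0,0,0,0],[0,0,0,0,0,0,0],[0,0,0,0,0,0,0]]'
python3 -c "from h import *;st((610.5,-45))"
python3 -m pendant '[[0,0,0,0,0,0,0],[0,0,0,0,0,0,0]]'
python3 -c "from h import *;st((610.5,-45))"
```

```text
clock: 3.2
position: [612.5, -44.9, 122.0]
ee_rot: [-0.217, 0.976, -0.0, 0.001]
contact_force: [-0.5, 0.1, 0.0]
gripper_width: -0.1
grasp_force: 0.0
t 3.2 pos [612.5 -44.9 122. ] x yaw -154.96 z [ 0.001  0.    -1.   ] F [-0.46  0.1   0.01] w -0.07609609884083396
to rib, tool axes [ 1.8  0.8 -0. ]
clock: 3.4
position: [612.2, -45.0, 121.6]
ee_rot: [-0.217, 0.976, -0.0, 0.0]
contact_force: [-0.6, 0.6, -0.3]
gripper_width: 0.1
grasp_force: 0.0
t 3.4 pos [612.2 -45.  121.6] x yaw -154.97 z [ 0.  0. -1.] F [-0.65  0.65 -0.31] w 0.10853998363624189
to rib, tool axes [ 1.6  0.7 -0. ]
```

```bash
python3 -m pendant '[[0.0015,0.0005,0.002,0,0,0,0],[0,0,0.002,0,0,0,0],[0,0,0.001,0,0,0,0],[0,0,0.001,0,0,0,0],[0,0,0.001,0,0,0,0],[0,0,0.001,0,0,0,0],[0,0,0.001,0,0,0,0],[0,0,0,0,0,0,0],[0,0,0,0,0,0,0]]'
python3 -m pendant '[[0,0,0.001,0,0,0,0],[0,0,0.001,0,0,0,0],[0,0,0.001,0,0,0,0],[0,0,0.001,0,0,0,0],[0,0,0,0,0,0,0],[0,0,0,0,0,0,0]]'
```

```text
clock: 4.3
position: [610.7, -45.1, 112.6]
ee_rot: [-0.217, 0.976, -0.0, 0.0]
contact_force: [-2.0, -0.1, 2.0]
gripper_width: 0.3
grasp_force: 1.4
clock: 4.9
position: [610.8, -45.1, 108.6]
ee_rot: [-0.217, 0.976, -0.0, 0.0]
contact_force: [-1.4, 1.3, 4.9]
gripper_width: -0.1
grasp_force: 2.6
```

```bash
python3 -m pendant '[[0,0,0.001,0,0,0,0],[0,0,0.001,0,0,0,0],[0,0,0.001,0,0,0,0],[0,0,0.001,0,0,0,0],[0,0,0.001,0,0,0,0],[0,0,0.001,0,0,0,0],[0,0,0.001,0,0,0,0],[0,0,0,0,0,0,0],[0,0,0,0,0,0,0]]'
python3 -m pendant '[[0,0,0.001,0,0,0,0],[0,0,0.0005,0,0,0,0],[0,0,0,0,0,0,0],[0,0,0,0,0,0,0]]'
```

```text
clock: 5.8
position: [610.6, -45.2, 102.3]
ee_rot: [-0.217, 0.976, -0.0, 0.0]
contact_force: [-3.1, 0.5, 9.4]
gripper_width: -0.1
grasp_force: 4.5
clock: 6.2
position: [610.5, -45.3, 101.0]
ee_rot: [-0.217, 0.976, -0.0, -0.0]
contact_force: [-3.1, 0.4, 9.8]
gripper_width: -0.1
grasp_force: 5.0
```

```bash
python3 -m pendant '[[0,0,0.001,0,0,0,0],[0,0,0.001,0,0,0,0],[0,0,0.0005,0,0,0,0],[0,0,0,0,0,0,0],[0,0,0,0,0,0,0]]'
python3 -m pendant '[[0,0,0,0,0,0,0]]'; python3 -m pendant '[[0,0,0,0,0,0,0]]'
```

```text
clock: 6.7
position: [610.2, -45.4, 98.8]
ee_rot: [-0.217, 0.976, -0.0, -0.0]
contact_force: [-4.6, -0.6, 11.9]
gripper_width: 0.1
grasp_force: 5.8
clock: 6.8
position: [610.2, -45.4, 98.8]
ee_rot: [-0.217, 0.976, -0.0, -0.0]
contact_force: [-4.5, 0.9, 11.3]
gripper_width: 0.5
grasp_force: 5.8
clock: 6.9
position: [610.2, -45.4, 98.8]
ee_rot: [-0.217, 0.976, -0.0, -0.0]
contact_force: [-4.1, 1.6, 12.2]
gripper_width: -0.2
grasp_force: 5.8
```

```bash
for i in 1 2 3; do python3 -m pendant '[[0,0,0,0,0,0,0]]' | grep force; done; python3 -m pendant '[[0,0,0,0,0,0,0],[0,0,0,0,0,0,0]]'
python3 - <<'E'
from h import *
from bench import arm
W=arm.get_image("wrist");m,u,v=blob(W,0);print(u.mean(),v.mean())
S=arm.get_image("side");m,u,v=blob(S,0,(275,200,430,280));print(u.mean(),v.mean(),len(u))
st((610.5,-45))
E
```

```text
contact_force: [-3.3, 1.2, 11.4]
grasp_force: 5.8
contact_force: [-4.2, -0.0, 11.0]
grasp_force: 5.8
contact_force: [-4.9, 2.3, 11.7]
grasp_force: 5.8
clock: 7.4
position: [610.2, -45.4, 98.8]
ee_rot: [-0.217, 0.976, -0.0, -0.0]
contact_force: [-4.9, 2.2, 10.7]
gripper_width: 0.0
grasp_force: 5.8
319.5842696629214 302.23595505617976
310.4 238.4 15
t 7.5 pos [610.2 -45.4  98.8] x yaw -154.94 z [-0.    -0.001 -1.   ] F [-4.08  1.72 11.63] w -0.008090960447439672
to rib, tool axes [-0.4  0.3 -0. ]
```

Step 1 is held: about 12 N at 16 mm of sinkage, so the preload is about 1.2 N. A preload of about 7.2 N is needed, which is about 55 mm of slide. I lift off, open the fingers and go over the weight at tool +x 102.5 mm.

```bash
python3 -m pendant '[[0,0,-0.004,0,0,0,0],[0,0,-0.004,0,0,0,0],[0,0,-0.005,0,0,0,0],[0,0,-0.007,0,0,0,0],[0,0,-0.02,0,0,0,0],[0,0,-0.035,0,0,0,0.085],[0.03,0,0,0,0,0,0.085],[0.04,0,0,0,0,0,0.085],[0.0325,0,0,0,0,0,0.085],[0,0,0,0,0,0,0.085],[0,0,0,0,0,0,0.085],[0,0,0,0,0,0,0.085]]'
python3 - <<'E'
from h import *
from bench import arm
st((517.3,-87.8))
W=arm.get_image("wrist");T=arm.get_image("top")
cv2.imwrite("pics/w2.png",W["image"][:,:,::-1])
m,u,v=blob(W,112);print(len(u),u.min(),u.max(),v.min(),v.max());print(onz(W,((u.min()+u.max())/2,(v.min()+v.max())/2),107.5))
m,u,v=blob(W,0);print("red",u.mean() if len(u) else 0)
E
```

```text
clock: 8.7
position: [518.5, -88.4, 172.3]
ee_rot: [-0.217, 0.976, -0.0, 0.0]
contact_force: [0.8, 1.0, 0.3]
gripper_width: 84.8
grasp_force: 0.0
t 8.7 pos [518.5 -88.4 172.3] x yaw -154.95 z [ 0. -0. -1.] F [0.83 0.96 0.33] w 84.83796127608129
to rib, tool axes [ 0.8  1.  -0. ]
5598 282 353 225 309
[511.81858997 -89.82352102 107.5       ]
red 316.2055674518201
```

View pics/w2.png

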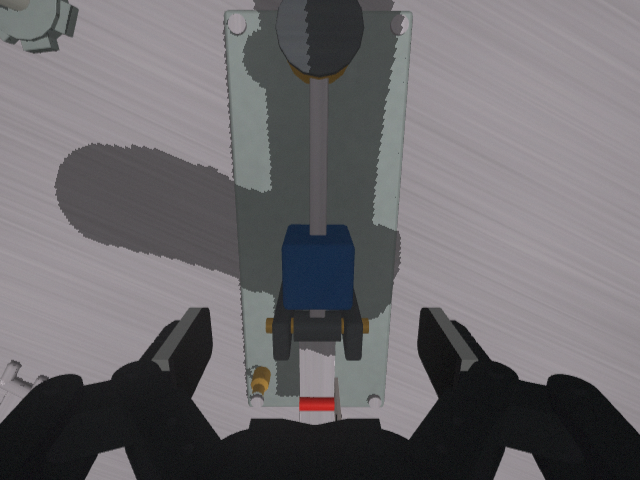

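Wrist view: the weight's top face spans about columns 282-353 and rows 247-309, between the open pads and centred to about 1 mm. I descend and close.

```bash
python3 -m pendant '[[0.001,0.0005,0.03,0,0,0,0.085],[0,0,0.03,0,0,0,0.085],[0,0,0.012,0,0,0,0.085],[0,0,0,0,0,0,0.06],[0,0,0,0,0,0,0.045],[0,0,0,0,0,0,0.03],[0,0,0,0,0,0,0.03],[0,0,0,0,0,0,0.03],[0,0,0,0,0,0,0.03]]'; python3 -c "from h import *;st((517.3,-87.8))"
```

```text
clock: 9.7
position: [517.2, -87.3, 102.1]
ee_rot: [-0.216, 0.976, 0.001, 0.002]
contact_force: [-1.7, 4.8, 4.5]
gripper_width: 39.5
grasp_force: 61.5
t 9.7 pos [517.2 -87.3 102.1] x yaw -155.01 z [ 0.003  0.002 -1.   ] F [-1.68  4.77  4.52] w 39.50245347571874
to rib, tool axes [ 0.1 -0.5 -0. ]
```

```bash
python3 -m pendant '[[0.003,0,0,0,0,0,0.03],[0.005,0,0,0,0,0,0.03],[0.006,0,0,0,0,0,0.03],[0.006,0,0,0,0,0,0.03],[0.006,0,0,0,0,0,0.03],[0.006,0,0,0,0,0,0.03],[0.006,0,0,0,0,0,0.03],[0.006,0,0,0,0,0,0.03],[0.006,0,0,0,0,0,0.03],[0.005,0,0,0,0,0,0.03],[0,0,0,0,0,0,0.03],[0,0,0,0,0,0,0.03]]'; python3 -c "from h import *;st((517.2,-87.3))"
```

```text
clock: 10.9
position: [467.2, -110.4, 102.0]
ee_rot: [-0.216, 0.976, 0.001, 0.002]
contact_force: [-3.1, 8.7, 5.2]
gripper_width: 39.6
grasp_force: 61.8
t 10.9 pos [ 467.2 -110.4  102. ] x yaw -155.01 z [ 0.003  0.002 -1.   ] F [-3.11  8.73  5.19] w 39.62243958286203
to rib, tool axes [-55.1  -0.1   0.2]
```

Slid 55.1 mm. I release, lift and return above the rib (tool x -157.5 mm).

```bash
python3 -m pendant '[[0,0,0,0,0,0,0.05],[0,0,0,0,0,0,0.07],[0,0,0,0,0,0,0.085],[0,0,0,0,0,0,0.085],[0,0,0,0,0,0,0.085],[0,0,-0.02,0,0,0,0.085],[0,0,-0.03,0,0,0,0.085],[0,0,-0.02,0,0,0,0.085],[-0.04,0,0,0,0,0,0.04],[-0.04,0,0,0,0,0,0],[-0.04,0,0,0,0,0,0],[-0.0375,0,0,0,0,0,0]]'
python3 -m pendant '[[0,0,0,0,0,0,0],[0,0,0.02,0,0,0,0],[0,0,0.02,0,0,0,0],[0,0,0.01,0,0,0,0],[0,0,0,0,0,0,0],[0,0,0,0,0,0,0],[0,0,0,0,0,0,0]]'
python3 - <<'E'
from h import *
from bench import arm
st((610.5,-45));T=arm.get_image("top");W=arm.get_image("wrist")
m,u,v=blob(T,112,(310,170,412,312));p=onz(T,(u.mean(),v.mean()),105);print(len(u),p,np.hypot(*(p[:2]-[517.3,-87.8])))
m,u,v=blob(W,0);print("rib",u.mean(),onz(W,(u.mean(),v.mean()),88))
E
```

```text
clock: 12.1
position: [610.8, -44.5, 170.2]
ee_rot: [-0.217, 0.976, -0.0, -0.0]
contact_force: [-0.0, 0.4, 0.2]
gripper_width: 27.6
grasp_force: 0.0
clock: 12.8
position: [610.1, -45.2, 121.6]
ee_rot: [-0.217, 0.976, -0.0, 0.001]
contact_force: [0.3, 0.5, 0.5]
gripper_width: -0.1
grasp_force: 0.0
t 12.8 pos [610.1 -45.2 121.6] x yaw -154.96 z [ 0.002  0.    -1.   ] F [0.3  0.52 0.54] w -0.05510210344299122
to rib, tool axes [-0.5 -0.   0. ]
238 [ 467.88334031 -111.01578728  105.        ] 54.59834277387059
rib 319.233918128655 [607.28725474 -44.12961811  88.        ]
```

```bash
python3 -m pendant '[[0,0,0.002,0,0,0,0],[0,0,0.002,0,0,0,0],[0,0,0.001,0,0,0,0],[0,0,0.0005,0,0,0,0],[0,0,0.0005,0,0,0,0],[0,0,0,0,0,0,0],[0,0,0,0,0,0,0]]'
for i in 1 2 3 ; do python3 -m pendant '[[0,0,0.0005,0,0,0,0],[0,0,0.0005,0,0,0,0],[0,0,0,0,0,0,0]]' | egrep 'pos|contact';done
```

```text
clock: 13.6
position: [609.4, -45.1, 115.0]
ee_rot: [-0.217, 0.976, -0.0, 0.0]
contact_force: [-3.2, 0.0, 5.2]
gripper_width: 0.2
grasp_force: 2.7
position: [609.4, -45.2, 114.4]
contact_force: [-3.1, 0.1, 7.2]
position: [609.5, -45.1, 113.5]
contact_force: [-2.7, 0.9, 7.6]
position: [609.6, -45.1, 112.6]
contact_force: [-3.1, 0.1, 8.4]
```

```bash
python3 -m pendant '[[0,0,0.001,0,0,0,0],[0,0,0.001,0,0,0,0],[0,0,0.001,0,0,0,0],[0,0,0.001,0,0,0,0],[0,0,0.001,0,0,0,0],[0,0,0.0005,0,0,0,0],[0,0,0,0,0,0,0]]'|egrep 'pos|contact'
for i in 1 2 3 4 5; do python3 -m pendant '[[0,0,0,0,0,0,0]]' | egrep 'pos|contact';done
python3 - <<'E'
from h import *
from bench import arm
S=arm.get_image("side");cv2.imwrite("pics/s2.png",cv2.resize(S["image"][215:275,265:355],None,fx=8,fy=8,interpolation=cv2.INTER_CUBIC)[:,:,::-1])
E
```

```text
position: [609.7, -45.1, 107.8]
contact_force: [-4.3, 1.7, 10.7]
position: [609.7, -45.1, 107.9]
contact_force: [-4.8, 0.5, 12.2]
position: [609.7, -45.0, 107.9]
contact_force: [-4.5, 1.9, 12.1]
position: [609.7, -45.0, 107.9]
contact_force: [-4.4, 1.8, 10.7]
position: [609.7, -45.1, 107.9]
contact_force: [-4.3, 1.7, 11.8]
position: [609.7, -45.0, 107.9]
contact_force: [-4.9, 0.9, 12.4]
```

View pics/s2.png

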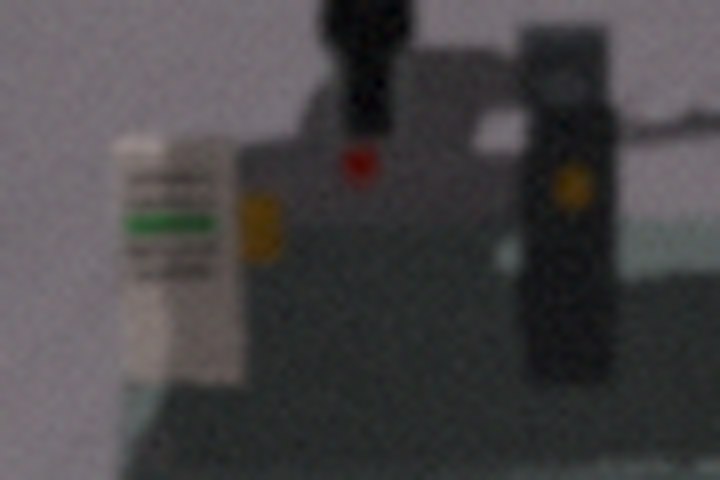

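The view shows the tip hidden behind the gauge plate; depth is better taken from the TCP: 115.0 - 107.9, about 7.1 mm at about 12 N. I relieve the sideways rub by 1 mm and press 0.6 mm deeper, to be well inside the window.

```bash
python3 -m pendant '[[0.0005,0,0,0,0,0,0],[0.0005,0,0.0003,0,0,0,0],[0,0,0.0003,0,0,0,0],[0,0,0,0,0,0,0]]'|egrep 'pos|contact'
for i in 1 2 3 4 5 6; do python3 -m pendant '[[0,0,0,0,0,0,0]]' | egrep 'pos|contact';done
```

```text
position: [609.6, -45.1, 107.6]
contact_force: [-3.0, 2.6, 11.8]
position: [609.6, -45.1, 107.7]
contact_force: [-3.3, 2.4, 12.0]
position: [609.6, -45.1, 107.6]
contact_force: [-3.8, 2.6, 11.6]
position: [609.6, -45.1, 107.7]
contact_force: [-4.0, 1.9, 11.8]
position: [609.6, -45.1, 107.6]
contact_force: [-3.3, 1.7, 11.0]
position: [609.6, -45.1, 107.7]
contact_force: [-4.0, 1.8, 12.3]
position: [609.6, -45.1, 107.6]
contact_force: [-3.3, 3.4, 11.8]
```

```bash
python3 -m pendant '[[0.0005,0,0.0003,0,0,0,0],[0.0005,0,0.0003,0,0,0,0],[0,0,0,0,0,0,0]]'|egrep 'pos|contact'
for i in 1 2 3 4 5 6; do python3 -m pendant '[[0,0,0,0,0,0,0]]' | egrep 'pos|contact';done
```

```text
position: [609.5, -45.2, 107.4]
contact_force: [-3.2, 2.9, 12.0]
position: [609.5, -45.1, 107.4]
contact_force: [-3.3, 3.3, 11.6]
position: [609.5, -45.2, 107.4]
contact_force: [-1.9, 4.0, 11.2]
position: [609.5, -45.2, 107.4]
contact_force: [-2.2, 3.0, 11.5]
position: [609.5, -45.2, 107.4]
contact_force: [-3.2, 3.4, 11.4]
position: [609.5, -45.2, 107.4]
contact_force: [-2.1, 4.2, 10.7]
position: [609.5, -45.2, 107.4]
contact_force: [-1.3, 2.8, 11.3]
```

```bash
python3 -m pendant '[[0,0,0.0003,0,0,0,0],[0,0,0.0003,0,0,0,0],[0,0,0,0,0,0,0]]'|egrep 'pos|contact'
for i in 1 2 3 4 5 6; do python3 -m pendant '[[0,0,0,0,0,0,0]]' | egrep 'pos|contact';done
python3 - <<'E'
from h import *
from bench import arm
W=arm.get_image("wrist");m,u,v=blob(W,0);print(u.mean(),v.mean())
# wrist rib row vs. tip: expected if in contact
E
```

```text
position: [609.5, -45.2, 106.8]
contact_force: [-2.0, 3.2, 12.4]
position: [609.5, -45.2, 106.9]
contact_force: [-2.7, 3.6, 12.0]
position: [609.5, -45.2, 106.8]
contact_force: [-2.3, 3.6, 12.3]
position: [609.5, -45.2, 106.9]
contact_force: [-3.0, 3.4, 12.3]
position: [609.5, -45.2, 106.9]
contact_force: [-3.4, 3.5, 12.7]
position: [609.5, -45.1, 106.9]
contact_force: [-2.6, 2.5, 11.7]
position: [609.5, -45.2, 106.8]
contact_force: [-3.2, 3.2, 11.5]
318.6842105263158 303.5
```

The blade is 8.1 mm down at about 12.1 N and held. I release gently and retreat.

```bash
python3 -m pendant '[[0,0,-0.002,0,0,0,0],[0,0,-0.002,0,0,0,0],[0,0,-0.002,0,0,0,0],[0,0,-0.002,0,0,0,0],[0,0,-0.003,0,0,0,0],[0,0,-0.02,0,0,0,0],[0,0,-0.04,0,0,0,0],[0,0,-0.04,0,0,0,0],[0,0,0,0,0,0,0],[0,0,0,0,0,0,0],[0,0,0,0,0,0,0],[0,0,0,0,0,0,0]]'
python3 - <<'E'
from h import *
from bench import arm
st();T=arm.get_image("top");S=arm.get_image("side")
m,u,v=blob(T,112,(310,170,412,312));print(onz(T,(u.mean(),v.mean()),105))
m,u,v=blob(S,0,(275,200,430,280));print("rib",u.mean(),v.mean(),len(u))
print(arm.job_done())
E
```

```text
clock: 19.8
position: [606.9, -46.1, 213.2]
ee_rot: [-0.217, 0.976, 0.0, -0.002]
contact_force: [-0.8, 0.8, 0.1]
gripper_width: 0.3
grasp_force: 0.0
t 19.8 pos [606.9 -46.1 213.2] x yaw -154.98 z [-0.003 -0.    -1.   ] F [-0.81  0.85  0.06] w 0.3153608003635157
to rib, tool axes [-4.5 -1.3 -0. ]
[ 467.75822761 -110.91922367  105.        ]
rib 309.46875 230.75 32
the job is handed in; nothing more can be done
None
```

I handed the job in: the weight was slid out 55 mm, 12 N then bent the rib down about 8 mm (held), and the blade came back up, with nothing else touched as far as I could tell; no verdict was returned.

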